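# Free a seized optics post from its holder

## Task

Two short steel posts stand in square black holders on the optical breadboard, and the one with the flat-sided rectangular head has seized in its bore. Work it out by twisting it back and forth while pulling gently upwards - a straight pull would tear the holder's magnetic foot off its steel plate, which must not happen - and then stand the post upright in the open aluminium tray, setting it down rather than dropping it. Leave the round-headed post where it is.

Things in the scene. Friction and masses are not known exactly. Their poses are not given: they have to be found in the camera images.
- post_head (a point): Seized steel post, 0.3 kg: round shaft 25 mm across, 60 mm long, under a rectangular head 44 (x) by 30 (y) by 24 mm high (z); grip it across the 30 mm. Point: centre of the head, 72 mm above the foot; z up. The foot stands 26 mm deep in a black block 46 mm square, its top 26 mm below the head. Loose after rising 16 mm; turned as it rises (3 mm per radian, either way) it needs some 25 N.
- holder (a joint): Lift (m, up) of the seized post's block: 0 = its 62 mm square magnetic foot sits on its fixed steel plate. Magnet and weight hold it with about 33 N and draw it back; over 4 mm is torn off. Dry friction of 50 to 75 N grips the post's lowest 16 mm: pulled straight, it takes the block along; while it is turned (up to 1 N m) most friction opposes the turning, so turn and pull together.
- tray_in (a point): Open aluminium parts tray, 150 mm square outside, 28 mm high, walls and floor 4 mm thick, fixed on the breadboard and empty. This point is the centre of its inner floor; x and y point along its sides, z up.
- round_head (a point): The other post, to be left alone: the same steel shaft, 25 mm by 60 mm, but with a round head of diameter 36 mm and height 24 mm, standing loosely in a like holder. This point is the centre of its head, 72 mm above its foot.
Not all that is in view belongs to the job. Leave any purple or turquoise look-alike of the part that bears post_head alone.

How it is judged (in metres and radians):
On the way:
1. the seized post is out of its holder, the holder still on its plate (height (world z) of post_head above 0.126 m and value of joint holder below 0.003 m), for 0.1 s.
At the end, for the whole second after the job is handed in: The flat-headed post stands upright (within 10 degrees) on the floor of the tray, its head's centre 72 mm above that floor within 8 mm and inside the tray's walls; the holder sits on its plate (lift below 3 mm) and the round-headed post is within 15 mm of where it was (x of post_head in the frame of tray_in between -0.065 and 0.065 m and y of post_head in the frame of tray_in between -0.065 and 0.065 m and height (world z) of post_head between 0.08 and 0.096 m and angle between post_head's own z axis and vertical below 0.17 rad and value of joint holder below 0.003 m and distance of round_head from where it was at the start of the episode below 0.015 m); the robot touches nothing.
It fails at once if the holder was torn off its plate (lifted more than 4 mm) (value of joint holder above 0.004 m).
It fails at once if the round-headed post was disturbed (moved more than 15 mm) (distance of round_head from where it was at the start of the episode above 0.015 m).
It fails at once if the post was dropped (out of the fingers with its foot more than 25 mm above the tray's floor) (contact force between the fingers and post below 0.2 N and height (world z) of post_head above 0.113 m and horizontal distance between post_head and tray_in below 0.1 m).
It also fails if it takes over 53 s, if anything falls off the work surface, if the arm or the gripper's body presses on something with over 40 N, if the wrist force passes 120 N, or if a joint passes its speed limit or range.

## Robot

A 6-joint arm with a two-finger parallel gripper is mounted at the origin on the work surface. World frame = base frame: x ahead of the robot, y to its left, z up, the work surface at z = 0. Lengths are in mm, angles in rad, forces in N, time in s.
With the tool pointing down it reaches from about 300 to 775 mm from the base axis. Payload 14.6 kg.
Tool frame: the origin (TCP) lies at the very end of the fingers, on their centre line; the grasp point (between the pads) lies 19 mm behind it (manip.grip_point_offset is the distance from the TCP to the grasp point, in mm); z points along the fingers, y is the line along which they close (so a half turn about z gives the same grasp; the last joint's range is limited). The gripper opens to 94 mm and grips with 3 to 60 N. Pads are 16 mm wide; open, the fingers measure 119 mm over their backs; the gripper's body (75 mm by 177 mm) begins 78 mm behind the grasp point.
Start: joints at [1.22, 0.3, 1.521, -0, 1.321, -0.067], TCP at [154.001, 527.99, 205.446] pointing down, gripper open.
Joint ranges: [-3.03, 3.03], [-0.79, 2.21], [0.23, 2.52], [-1.04, 4.18], [0, 3.07], [-2.55, 2.55]. Speed limits (rad/s): [2.22, 2.22, 2.57, 3.14, 3.14, 3.14].

## Interface

Orientations are given as [roll, pitch, yaw] about the fixed x, y, z axes, in that order (R = Rz(yaw) Ry(pitch) Rx(roll)).
In Python, from cell import telemetry, eyes, manip gives the robot as it stands.
- The arm moves only by the tool play_rows, never from a script. Its arguments are lists of equal length, an entry for each row: "translation": the shift along the world's x, y, z in m, a list of three; "yaw": the turn about the world's z in rad. A call has 1 to 12 rows; each row is the pose to reach, as a shift and turn from the pose commanded when the call began; what a row does not reach only later rows make up. A row lasts 1/8 s, in which the tool goes at most 62.5 mm and 10.7 degrees, less where a joint would pass 70% of its speed; a pose out of reach is approached as far as the arm can. A call with a gripper value outside its range is refused whole. "hand" is the opening, from 0 (shut) to 1 (fully open), set as the call begins (left out, the last holds). The fingers move at their own pace and stop on an object; "force" is the grip in N (left out, the last holds). Time passes only in rows, so rows that repeat a pose let the fingers close. It gives the time, the measured TCP pose, the force, the opening and the grip force at its end, in the units of the state.
- telemetry.read_state(): the state, without advancing time (a new reading comes with each control period).
- eyes.camera(name): name is "side" or "top" or "wrist"; returns a dict with "pixels" (384x512x3 uint8, red, green, blue), "fx", "fy", "cx", "cy" (pixels), "dist_coeffs" ([k1, k2, p1, p2, k3] as OpenCV has them; the pictures are not rectified), "cam_to_world" (4x4, takes a point from camera to world coordinates); the wrist camera has in their place "T_tool_cam" (4x4, takes a point from camera to tool coordinates, whose origin is the TCP and whose axes are the flange's). Camera axes: x right, y up, looking along -z (the intrinsics and any distortion apply to the point x, -y, -z); pixel columns grow to the right and rows downward; lengths in mm; the calibration is good to about 2 mm. A picture is of the moment at which its call begins: read the wrist's pose just before it. There is no depth.
- manip.sign_off(): hands the job in; it is judged then, once.
The state is a dict: "clock": time; "joints": joint angles; "qd": joint speeds; "effort": joint torques, N m; "eef_pos": TCP position; "eef_rot": TCP orientation; "wrist_force": force on the tool from outside, world axes, zero at the start; "moment": the same for the moment, N m; "finger_gap": finger opening in mm; "finger_force": force on a finger pad.
Only numpy, scipy, OpenCV 4.12 (cv2) and the standard library are available. Lean on these libraries where they do the work, as an engineer would, in place of code of your own. Each camera call takes 0.05 s, during which the arm holds its last target. There are 200 camera calls.

## Working session

There is one attempt and no reset: what is moved stays moved. The work goes in short steps, Python scripts to look and compute and a tool call to move; the robot and the scene stay as the last step left them, time stands still between calls to the robot, and variables do not carry over. Pictures are saved under pics/ and viewed, at most 10 in all, crops included, and the job is handed in when it is done.

Besides the shell and the picture viewer there is one more tool, called after "Emit:" by a JSON object that holds its "method" and its "body". play_rows: Moves the arm, as the interface text tells. Its arguments: {"type":"object","properties":{"translation":{"type":"array","items":{"type":"array","items":{"type":"number"}}},"yaw":{"type":"array","items":{"type":"number"}},"hand":{"type":"number"},"force":{"type":"number"}},"required":["translation","yaw"]}

```bash
mkdir -p pics; ls; cat > h.py <<'E'
import numpy as np, cv2
from cell import telemetry, eyes, manip
def save(n,name):
    c=eyes.camera(n); cv2.imwrite(name,c["pixels"][:,:,::-1]); np.save(name+".npy",c,allow_pickle=True); return c
def ray(c,u,v,T=None):
    K=np.array([[c["fx"],0,c["cx"]],[0,c["fy"],c["cy"]],[0,0,1.]])
    p=cv2.undistortPoints(np.array([[[u,v]]],float),K,np.array(c["dist_coeffs"],float))[0,0]
    T=np.array(c["cam_to_world"]) if T is None else T
    return T[:3,3],T[:3,:3]@np.array([p[0],-p[1],-1])
def onz(c,u,v,z,T=None):
    o,d=ray(c,u,v,T); return o+d*(z-o[2])/d[2]
E
python3 - <<'E'
from h import *
a=save("top","pics/top.png"); b=save("side","pics/side.png")
print(telemetry.read_state())
cv2.imwrite("pics/both.png",cv2.resize(np.hstack([a["pixels"],b["pixels"]])[:,:,::-1],(800,300)))
E
```

```text
pics
{'clock': 0.1, 'joints': array([ 1.22038197e+00,  3.00398671e-01,  1.52150062e+00,  3.99471037e-06,
        1.32070564e+00, -6.66062853e-02]), 'qd': array([ 5.92407894e-05, -1.01188499e-03, -1.73944133e-03,  6.17647309e-04,
        8.31110629e-05,  1.97374048e-03]), 'effort': array([ 2.88951553e-03, -5.32645404e+01, -3.53277576e+01,  7.09863100e-02,
        2.35110271e-02, -1.28463350e-05]), 'eef_pos': array([153.93350005, 527.78021702, 204.96009977]), 'eef_rot': array([-3.14058288e+00, -7.12350730e-05,  2.85778356e+00]), 'wrist_force': array([-0.66195626,  0.32763827,  0.52721266]), 'moment': array([ 0.03841221, -0.02513323,  0.00817585]), 'finger_force': 0.0, 'finger_gap': 93.79956842453804}
```

View pics/top.png

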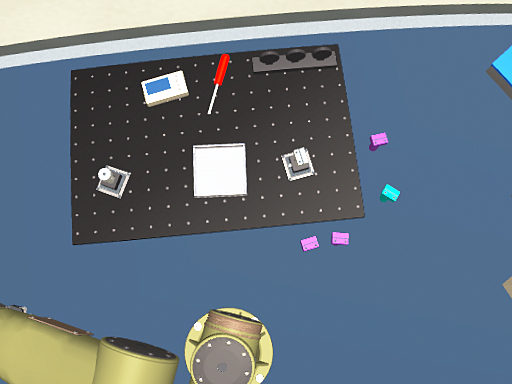

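View pics/side.png

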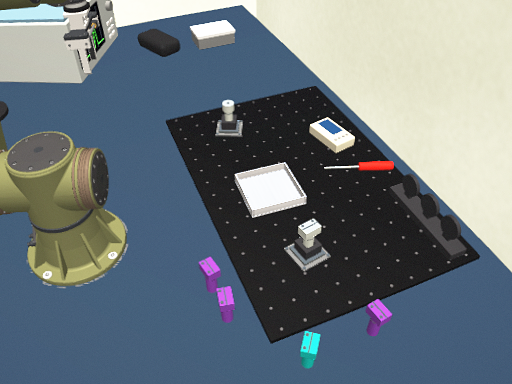

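The top view shows the flat-headed post at about (301,157), the round-headed one at (105,174) and the tray at (220,170). The purple and turquoise look-alikes are at (379,140), (391,192), (340,239) and (310,243), all off the breadboard. The steel post at (301,157), with its rectangular head in a black holder, fits the description. I'll confirm it with an enlarged crop.

```bash
python3 - <<'E'
from h import *
a=cv2.imread("pics/top.png")[135:195,270:330]; b=cv2.imread("pics/side.png")[210:270,275:335]
cv2.imwrite("pics/crop.png",cv2.resize(np.hstack([a,b]),(800,400),interpolation=cv2.INTER_CUBIC))
E
```

```text
(no output)
```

View pics/crop.png

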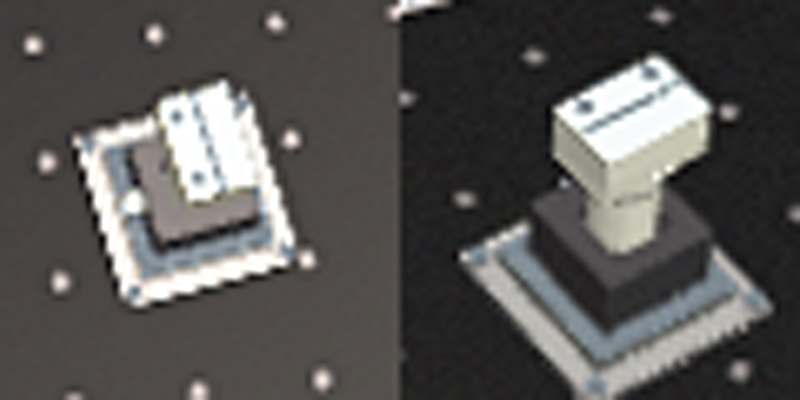

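The crop confirms it: a steel-coloured rectangular head (top face centred at about top (300.6,155.7) and side (309.2,225.7)) on a round shaft in a black block.

```bash
python3 - <<'E'
from h import *
A=np.load("pics/top.png.npy",allow_pickle=True).item();B=np.load("pics/side.png.npy",allow_pickle=True).item()
def tri(p,q):
    o1,d1=ray(A,*p);o2,d2=ray(B,*q)
    s=np.linalg.lstsq(np.c_[d1,-d2],o2-o1,rcond=None)[0]
    x,y=o1+s[0]*d1,o2+s[1]*d2; return (x+y)/2,np.linalg.norm(x-y)
f=lambda x,y:(270+x/6.667-.4,135+y/6.667-.4)
g=lambda x,y:(275+(x-400)/6.667-.4,210+y/6.667-.4)
c=tri(f(207,141),g(631,108)); print("headtop",c)
z=c[0][2]
e1=onz(A,*f(193,89),z);e2=onz(A,*f(221,192),z);d=e1-e2
print("len",np.linalg.norm(d),"yaw top",np.arctan2(d[1],d[0]))
p=[onz(B,*g(*q),z) for q in [(553,108),(655,55),(712,105),(605,165)]]
d=p[1]-p[0];print(np.linalg.norm(d),np.arctan2(d[1],d[0]));d=p[2]-p[1];print(np.linalg.norm(d),np.arctan2(d[1],d[0]))
im=cv2.imread("pics/top.png")
m=(im.min(2)>150).astype(np.uint8); n,l,s,ce=cv2.connectedComponentsWithStats(m)
for i in range(1,n):
    if s[i][4]>30 and s[i][1]>60: print(s[i],ce[i],onz(A,*ce[i],40).round(1))
i=l[170,220]; k=cv2.findContours((l==i).astype(np.uint8),0,2)[0][0]
bx=cv2.boxPoints(cv2.minAreaRect(k)); P=np.array([onz(A,*q,40) for q in bx]); print(bx,P.round(1),P.mean(0), onz(A,105,173.5,120))
E
```

```text
headtop (array([ 513.62397005, -252.89550656,  107.2110945 ]), np.float64(1.024429192890915))
len 45.74122546315145 yaw top 0.1372637388405485
43.79301420355655 0.18841519699956602
28.983475917663174 -1.3290367636451517
[141  71  47  33 697] [166.52797704  87.06599713] [788.4 116.3  40. ]
[208  84  10  30  81] [212.55555556  99.07407407] [734.3 -20.2  40. ]
[ 193  143   54   55 2647] [219.39516434 169.86173026] [513.5 -22.8  40. ]
[281 147  33  34 431] [298.10672854 162.79350348] [ 512.3 -251.8   40. ]
[ 98 166  33  32 352] [111.10511364 179.61363636] [516.  295.3  40. ]
[333 232  16  12 108] [339.91666667 237.55555556] [ 284.1 -344.4   40. ]
[301 237  18  13 111] [309.48648649 242.85585586] [ 278.1 -256.7   40. ]
[222 309  18   5  50] [231.52 310.46] [113.7 -21.7  40. ]
[241 311  18  10  49] [249.36734694 315.85714286] [ 94.3 -69.1  40. ]
[199 314   9  13  37] [203.59459459 319.02702703] [97.4 56.9 40. ]
[228 320  11  14  67] [233.43283582 326.2238806 ] [ 70.5 -22.9  40. ]
[188 322  15  18  91] [196.47252747 329.21978022] [71.5 78.8 40. ]
[256 327  16  49 332] [265.39457831 351.20783133] [  -5.3 -103.2   40. ]
[256 374   8   9  57] [259.24561404 377.8245614 ] [-75.2 -79.4  40. ]
[[192.06056 144.57462]
 [244.63664 142.55246]
 [246.6588  195.12854]
 [194.08272 197.1507 ]] [[ 597.7   50.8   40. ]
 [ 588.4 -103.2   40. ]
 [ 431.6  -94.1   40. ]
 [ 440.4   56.2   40. ]] [514.53861374 -22.57908975  40.        ] [514.04038591 290.14298774 120.        ]
```

Emit:
{"method": "play_rows", "body": {"translation": [[0.03,-0.055,0],[0.055,-0.11,0],[0.08,-0.165,0],[0.105,-0.22,0],[0.13,-0.275,0],[0.155,-0.33,0],[0.18,-0.385,0],[0.205,-0.44,0],[0.23,-0.495,0],[0.255,-0.55,0],[0.28,-0.605,0],[0.305,-0.66,0]], "yaw": [-0.18,-0.36,-0.54,-0.72,-0.9,-1.08,-1.26,-1.44,-1.62,-1.8,-1.98,-2.16], "hand": 1, "force": 50}}

```text
clock: 1.6
eef_pos: [459.4, -134.1, 205.3]
eef_rot: [-3.142, -0.0, 0.691]
wrist_force: [-0.3, 0.1, 0.5]
finger_gap: 94.1
finger_force: 0.0
```

Emit:
{"method": "play_rows", "body": {"translation": [[0.02,-0.04,0],[0.037,-0.081,0],[0.054,-0.121,0],[0.054,-0.121,0],[0.054,-0.121,0]], "yaw": [-0.17,-0.34,-0.51,-0.518,-0.518]}}

```text
clock: 2.22
eef_pos: [512.7, -252.6, 205.0]
eef_rot: [-3.141, 0.001, 0.181]
wrist_force: [-0.2, -0.7, 0.1]
finger_gap: 93.8
finger_force: 0.0
```

```bash
python3 - <<'E'
from h import *
s=telemetry.read_state();print(s["clock"],s["eef_pos"],s["eef_rot"],s["joints"])
c=save("wrist","pics/w1.png");print(c["T_tool_cam"]);np.save("pics/s1.npy",s,allow_pickle=True)
E
```

```text
2.225 [ 512.69698842 -252.5562679   205.03641132] [-3.14089333e+00  6.81390088e-04  1.81155407e-01] [-5.21839792e-01  3.48869101e-01  1.45740131e+00  9.56118062e-05
  1.33629419e+00  8.67779104e-01]
[[ 4.71750133e-04  9.62150038e-01  2.72519874e-01  7.93822796e+01]
 [ 9.99999889e-01 -4.55091601e-04 -1.24334710e-04  8.35941650e-02]
 [ 4.39285985e-06  2.72519902e-01 -9.62150146e-01 -1.78619454e+02]
 [ 0.00000000e+00  0.00000000e+00  0.00000000e+00  1.00000000e+00]]
```

View pics/w1.png

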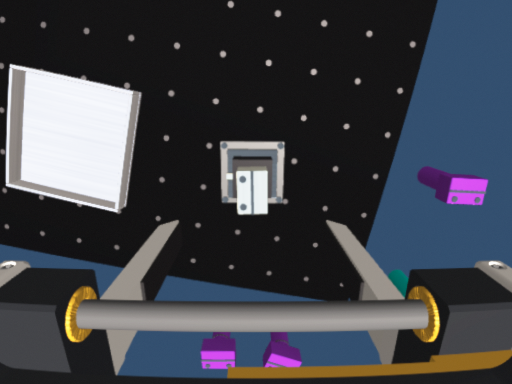

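The wrist view shows the head's top face at about columns 237–268 and rows 169–214, nearly aligned with the fingers.

```bash
python3 - <<'E'
from h import *
from scipy.spatial.transform import Rotation as R
c=np.load("pics/w1.png.npy",allow_pickle=True).item();s=np.load("pics/s1.npy",allow_pickle=True).item()
T=np.eye(4);T[:3,:3]=R.from_euler("xyz",s["eef_rot"]).as_matrix();T[:3,3]=s["eef_pos"];T=T@np.array(c["T_tool_cam"])
im=cv2.imread("pics/w1.png");m=(im.min(2)>190).astype(np.uint8);m[:166]=0
n,l,st,ce=cv2.connectedComponentsWithStats(m);i=l[190,247] or l[190,260];
M=np.zeros_like(m);M[166:217,234:272]=m[166:217,234:272];M=cv2.morphologyEx(M,cv2.MORPH_OPEN,np.ones((5,5)));M=cv2.morphologyEx(M,cv2.MORPH_CLOSE,np.ones((9,9)))
k=max(cv2.findContours(M,0,2)[0],key=cv2.contourArea);r=cv2.minAreaRect(k);bx=cv2.boxPoints(r);print(r,bx)
for z in (107,110):
    P=np.array([onz(c,*q,z,T) for q in bx]);print(P.round(1),P.mean(0))
    for j in range(2): d=P[j+1]-P[j];print(np.linalg.norm(d),np.arctan2(d[1],d[0]))
E
```

```text
((252.0, 192.0), (42.0, 30.0), 90.0) [[237. 171.]
 [267. 171.]
 [267. 213.]
 [237. 213.]]
[[ 531.5 -234.6  107. ]
 [ 536.7 -263.   107. ]
 [ 494.7 -271.3  107. ]
 [ 489.3 -241.8  107. ]] [ 513.05566745 -252.68791448  107.        ]
28.85058553648669 -1.3890178014009342
42.870827001204376 -2.9458456154138397
[[ 532.2 -234.7  110. ]
 [ 537.3 -262.7  110. ]
 [ 495.7 -271.   110. ]
 [ 490.4 -241.7  110. ]] [ 513.9003682  -252.53335487  110.        ]
28.537674307393186 -1.3890178014009313
42.40585331281127 -2.9458456154138406
```

Emit:
{"method": "play_rows", "body": {"translation": [[0.0,0,-0.02],[0.0005,0,-0.045],[0.0005,0,-0.07],[0.0005,0,-0.09],[0.0005,0,-0.11],[0.0005,0,-0.12],[0.0005,0,-0.128],[0.0005,0,-0.128],[0.0005,0,-0.128]], "yaw": [0,0,0,0,0,0,0,0,0]}}

```text
clock: 3.4
eef_pos: [513.8, -253.1, 78.1]
eef_rot: [3.141, -0.001, 0.18]
wrist_force: [-0.5, -0.8, -0.9]
finger_gap: 94.1
finger_force: 0.0
```

Emit:
{"method": "play_rows", "body": {"translation": [[0,0,0],[0,0,0],[0,0,0],[0,0,0],[0,0,0],[0,0,0],[0,0,0],[0,0,0]], "yaw": [0,0,0,0,0,0,0,0], "hand": 0, "force": 60}}

```text
clock: 4.4
eef_pos: [513.5, -252.7, 77.5]
eef_rot: [-3.141, 0.0, 0.18]
wrist_force: [0.0, 2.9, 2.7]
finger_gap: 29.3
finger_force: 60.0
```

```bash
python3 - <<'E'
from h import *
print(telemetry.read_state())
c=save("side","pics/s2.png");cv2.imwrite("pics/s2c.png",cv2.resize(c["pixels"][170:280,240:390,::-1],(750,550)))
E
```

```text
{'clock': 4.4, 'joints': array([-5.21481238e-01,  4.82927861e-01,  1.58328274e+00,  3.14183387e-04,
        1.07567925e+00,  8.69016814e-01]), 'qd': array([-0.00067285,  0.00087791,  0.00013558,  0.00089878,  0.00025338,
        0.00059747]), 'effort': array([ -1.75732736, -58.43053222, -31.58423066,  -0.46892144,
        -0.70296016,   0.2478096 ]), 'eef_pos': array([ 513.5139282 , -252.73250959,   77.5306787 ]), 'eef_rot': array([-3.14118969e+00,  4.85360860e-05,  1.80148964e-01]), 'wrist_force': array([0.00924848, 2.91608858, 2.6971044 ]), 'moment': array([0.77348002, 0.30715276, 0.24629931]), 'finger_force': 59.953283071517944, 'finger_gap': 29.346844910964126}
```

View pics/s2c.png

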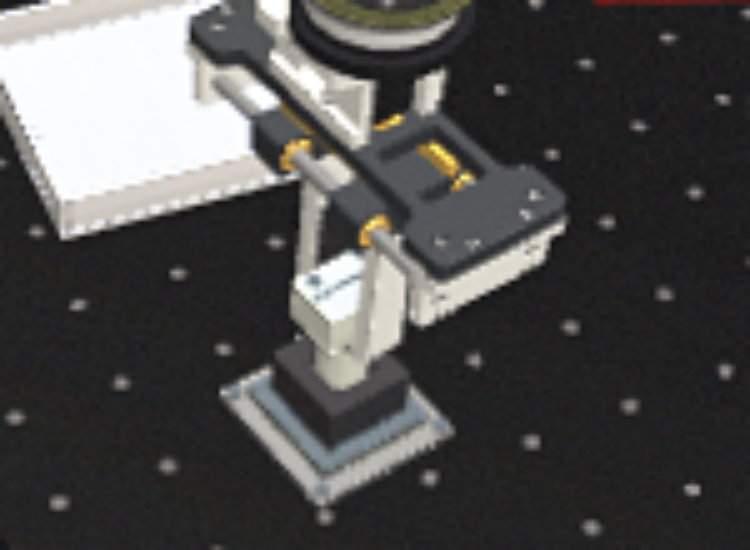

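The fingers grip the head squarely across its 30 mm, with the tips clear of the block. Now I'll start the twist.

Emit:
{"method": "play_rows", "body": {"translation": [[0,0,0],[0,0,0],[0,0,0.0003],[0,0,0.0006],[0,0,0.0009],[0,0,0.0012]], "yaw": [0.1,0.2,0.32,0.44,0.56,0.68]}}

```text
clock: 5.2
eef_pos: [513.5, -252.9, 77.7]
eef_rot: [-3.141, -0.0, 0.863]
wrist_force: [4.9, 0.6, -10.7]
finger_gap: 29.7
finger_force: 60.0
```

```bash
python3 - <<'E'
from h import *
s=telemetry.read_state();print(s["eef_pos"],s["eef_rot"],s["wrist_force"],s["moment"],s["finger_gap"])
E
```

```text
[ 513.51313203 -252.90354058   77.72225024] [-3.14124015e+00 -4.47462155e-04  8.62542789e-01] [  4.87809485   0.64195015 -10.68753688] [-0.09740804 -0.88393527 -0.75646871] 29.723254191625664
```

Emit:
{"method": "play_rows", "body": {"translation": [[0,0,0.0003],[0,0,0.0006],[0,0,0.0009],[0,0,0.0012]], "yaw": [0.13,0.26,0.39,0.52]}}

```text
clock: 5.7
eef_pos: [513.4, -252.6, 78.3]
eef_rot: [-3.141, -0.001, 1.383]
wrist_force: [6.3, 1.2, -14.3]
finger_gap: 29.5
finger_force: 60.1
```

Emit:
{"method": "play_rows", "body": {"translation": [[0,0,-0.0003],[0,0,-0.0003],[0,0,0],[0,0,0.0003],[0,0,0.0006],[0,0,0.0009],[0,0,0.0012]], "yaw": [-0.1,-0.23,-0.36,-0.49,-0.62,-0.75,-0.88]}}

```text
clock: 6.58
eef_pos: [513.1, -252.4, 79.4]
eef_rot: [-3.14, 0.001, 0.496]
wrist_force: [5.4, 1.5, -14.8]
finger_gap: 29.8
finger_force: 60.2
```

```bash
python3 - <<'E'
from h import *
s=telemetry.read_state();print(s["eef_pos"],s["eef_rot"],s["wrist_force"],s["moment"],s["finger_gap"])
E
```

```text
[ 513.12897628 -252.40066864   79.39728284] [-3.13968220e+00  8.03854497e-04  4.96458964e-01] [  5.40650006   1.50974621 -14.83816662] [ 0.35519953 -0.95553871  0.7688317 ] 29.752382574410287
```

Emit:
{"method": "play_rows", "body": {"translation": [[0,0,0.0003],[0,0,0.0006],[0,0,0.001],[0,0,0.0013],[0,0,0.0016],[0,0,0.002],[0,0,0.0023],[0,0,0.0026],[0,0,0.003],[0,0,0.0033],[0,0,0.0036]], "yaw": [-0.13,-0.26,-0.39,-0.52,-0.65,-0.78,-0.91,-1.04,-1.17,-1.3,-1.43]}}

```text
clock: 7.95
eef_pos: [512.9, -252.4, 82.2]
eef_rot: [3.141, 0.003, -0.934]
wrist_force: [7.5, -1.7, -22.5]
finger_gap: 29.5
finger_force: 60.2
```

Emit:
{"method": "play_rows", "body": {"translation": [[0,0,-0.0004],[0,0,-0.0004],[0,0,0],[0,0,0.0003],[0,0,0.0007],[0,0,0.001],[0,0,0.0014],[0,0,0.0017],[0,0,0.002],[0,0,0.0024],[0,0,0.0027],[0,0,0.003]], "yaw": [0.1,0.23,0.36,0.49,0.62,0.75,0.88,1.01,1.14,1.27,1.4,1.53]}}

```text
clock: 9.45
eef_pos: [513.0, -252.1, 85.2]
eef_rot: [-3.139, 0.0, 0.603]
wrist_force: [7.2, 2.6, -19.5]
finger_gap: 29.7
finger_force: 60.0
```

Emit:
{"method": "play_rows", "body": {"translation": [[0,0,0.0003],[0,0,0.0006],[0,0,0.0009],[0,0,0.0013],[0,0,0.0016],[0,0,0.0019]], "yaw": [0.13,0.26,0.39,0.52,0.65,0.78]}}

```text
clock: 10.2
eef_pos: [513.2, -252.0, 87.3]
eef_rot: [-3.14, -0.002, 1.383]
wrist_force: [7.1, 4.0, -18.5]
finger_gap: 29.6
finger_force: 59.9
```

Emit:
{"method": "play_rows", "body": {"translation": [[0,0,-0.0004],[0,0,-0.0004],[0,0,0],[0,0,0.0003],[0,0,0.0006],[0,0,0.001],[0,0,0.0013],[0,0,0.0016],[0,0,0.002],[0,0,0.0023],[0,0,0.0026],[0,0,0.003]], "yaw": [-0.1,-0.23,-0.36,-0.49,-0.62,-0.75,-0.88,-1.01,-1.14,-1.27,-1.4,-1.53]}}

```text
clock: 11.7
eef_pos: [513.3, -253.1, 91.3]
eef_rot: [-3.142, 0.001, -0.154]
wrist_force: [3.9, -2.2, -10.7]
finger_gap: 29.7
finger_force: 59.9
```

Emit:
{"method": "play_rows", "body": {"translation": [[0,0,0.0003],[0,0,0.0006],[0,0,0.001],[0,0,0.0013],[0,0,0.0016],[0,0,0.0019]], "yaw": [-0.13,-0.26,-0.39,-0.52,-0.65,-0.78]}}

```text
clock: 12.45
eef_pos: [513.4, -253.1, 93.9]
eef_rot: [3.141, 0.0, -0.935]
wrist_force: [1.6, -0.2, -2.8]
finger_gap: 29.7
finger_force: 59.9
```

Emit:
{"method": "play_rows", "body": {"translation": [[0,0,0.0003],[0,0,0.0006],[0,0,0.001],[0,0,0.0014],[0,0,0.002],[0,0,0.0026],[0,0,0.0034],[0,0,0.0045],[0,0,0.0055]], "yaw": [0.1,0.22,0.34,0.46,0.58,0.7,0.82,0.94,1.06]}}

```text
clock: 13.58
eef_pos: [513.5, -252.8, 99.4]
eef_rot: [-3.141, 0.0, 0.134]
wrist_force: [1.3, 1.1, -4.3]
finger_gap: 29.3
finger_force: 59.9
```

Emit:
{"method": "play_rows", "body": {"translation": [[0,0,0.003],[0,0,0.006],[0,0,0.012],[0,0,0.02],[0,0,0.03],[0,0,0.042],[0,0,0.055],[0,0,0.055],[0,0,0.055]], "yaw": [0,0,0,0,0,0,0,0,0]}}

```text
clock: 14.7
eef_pos: [513.3, -252.9, 154.6]
eef_rot: [-3.141, 0.0, 0.13]
wrist_force: [-0.4, -0.5, -3.8]
finger_gap: 29.7
finger_force: 59.9
```

```bash
python3 - <<'E'
from h import *
s=telemetry.read_state();print(s["eef_pos"],s["eef_rot"],s["joints"])
c=save("side","pics/s3.png");cv2.imwrite("pics/s3c.png",cv2.resize(c["pixels"][130:280,200:400,::-1],(800,600)))
E
```

```text
[ 513.3424392  -252.91535716  154.622032  ] [-3.14127266e+00  3.97631612e-04  1.29761677e-01] [-5.21783741e-01  3.94157122e-01  1.51620190e+00  1.41187399e-05
  1.23174386e+00  9.19246273e-01]
```

View pics/s3c.png

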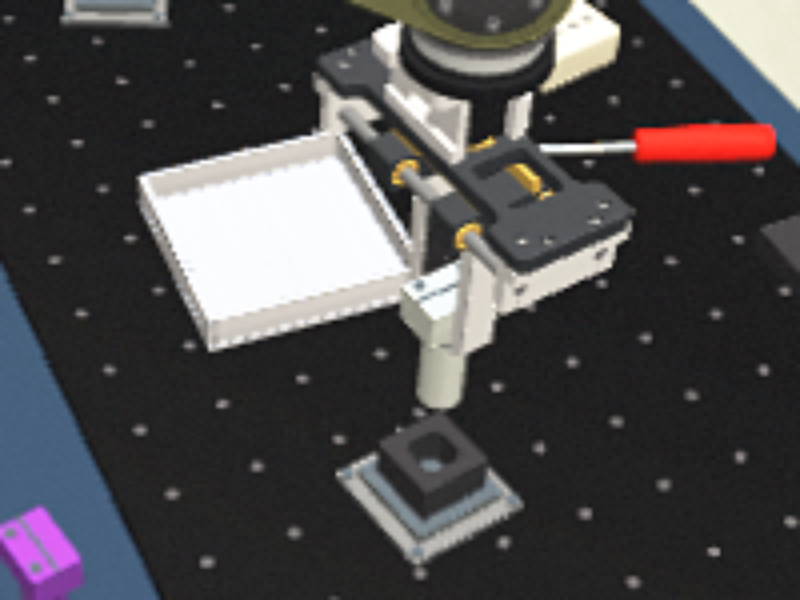

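The post is out and hanging upright in the grip. The holder's block still sits flat on its plate, with its bore visible at crop (432,462). Next I'll carry the post to the tray.

Emit:
{"method": "play_rows", "body": {"translation": [[0,0.02,0],[0,0.05,0],[0,0.085,0],[0,0.125,0],[0,0.165,0],[0,0.2,0],[0,0.222,0],[0,0.23,0],[0,0.23,-0.01],[0,0.23,-0.025],[0,0.23,-0.045],[0,0.23,-0.06]], "yaw": [0,0,0,0,0,0,0,0,0,0,0,0]}}

```text
clock: 16.25
eef_pos: [512.9, -23.6, 93.1]
eef_rot: [-3.141, 0.002, 0.129]
wrist_force: [-0.3, 0.1, -4.4]
finger_gap: 29.6
finger_force: 59.9
```

Emit:
{"method": "play_rows", "body": {"translation": [[0,0,-0.006],[0,0,-0.01],[0,0,-0.013],[0,0,-0.015],[0,0,-0.017],[0,0,-0.017],[0,0,-0.017]], "yaw": [0,0,0,0,0,0,0]}}

```text
clock: 17.12
eef_pos: [513.5, -23.0, 78.0]
eef_rot: [3.142, -0.0, 0.13]
wrist_force: [0.5, 1.0, -4.1]
finger_gap: 29.5
finger_force: 59.9
```

```bash
python3 - <<'E'
from h import *
c=save("side","pics/s4.png");cv2.imwrite("pics/s4c.png",cv2.resize(c["pixels"][130:250,190:350,::-1],(800,600)))
E
```

```text
(no output)
```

View pics/s4c.png

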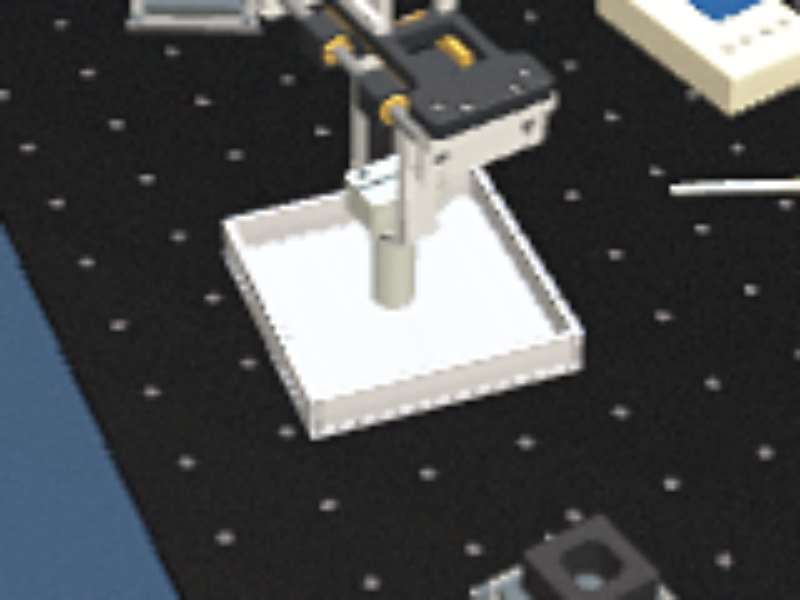

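The post is over the middle of the tray, upright, with its foot just above the floor at crop (393,303). I'll lower it to contact, watching the force.

Emit:
{"method": "play_rows", "body": {"translation": [[0,0,-0.0015],[0,0,-0.003],[0,0,-0.0045],[0,0,-0.006],[0,0,-0.006],[0,0,-0.006]], "yaw": [0,0,0,0,0,0]}}

```text
clock: 17.92
eef_pos: [513.5, -23.0, 72.0]
eef_rot: [3.142, -0.0, 0.13]
wrist_force: [-0.3, 0.0, -4.0]
finger_gap: 29.4
finger_force: 59.9
```

Emit:
{"method": "play_rows", "body": {"translation": [[0,0,-0.001],[0,0,-0.002],[0,0,-0.002]], "yaw": [0,0,0]}}

```text
clock: 18.3
eef_pos: [513.4, -23.0, 69.8]
eef_rot: [-3.142, 0.0, 0.13]
wrist_force: [-0.1, 0.3, -4.0]
finger_gap: 29.9
finger_force: 59.9
```

Emit:
{"method": "play_rows", "body": {"translation": [[0,0,-0.001],[0,0,-0.002],[0,0,-0.002]], "yaw": [0,0,0]}}

```text
clock: 18.68
eef_pos: [513.5, -23.0, 67.8]
eef_rot: [-3.142, 0.0, 0.13]
wrist_force: [-0.1, 0.2, -5.0]
finger_gap: 29.5
finger_force: 59.9
```

Emit:
{"method": "play_rows", "body": {"translation": [[0,0,-0.001],[0,0,-0.0015],[0,0,-0.0015]], "yaw": [0,0,0]}}

```text
clock: 19.05
eef_pos: [513.8, -23.0, 67.5]
eef_rot: [3.141, -0.001, 0.13]
wrist_force: [-4.2, 1.3, 9.3]
finger_gap: 29.3
finger_force: 59.9
```

Contact is made. I'll relieve the force slightly and open.

Emit:
{"method": "play_rows", "body": {"translation": [[0,0,0.0006],[0,0,0.0006]], "yaw": [0,0], "force": 10}}

```text
clock: 19.3
eef_pos: [513.8, -23.0, 67.5]
eef_rot: [3.141, -0.001, 0.13]
wrist_force: [-0.7, 0.7, 3.6]
finger_gap: 30.3
finger_force: 10.0
```

Emit:
{"method": "play_rows", "body": {"translation": [[0,0,0],[0,0,0],[0,0,0],[0,0,0],[0,0,0],[0,0,0],[0,0,0],[0,0,0]], "yaw": [0,0,0,0,0,0,0,0], "hand": 0.9}}

```text
clock: 20.3
eef_pos: [513.5, -23.0, 67.1]
eef_rot: [3.142, -0.0, 0.13]
wrist_force: [1.4, -0.5, 0.0]
finger_gap: 84.3
finger_force: 0.0
```

Emit:
{"method": "play_rows", "body": {"translation": [[0,0,0.005],[0,0,0.015],[0,0,0.03],[0,0,0.05],[0,0,0.08],[0,0,0.11],[0,0,0.14],[0,0,0.14],[0,0,0.14]], "yaw": [0,0,0,0,0,0,0,0,0]}}

```text
clock: 21.42
eef_pos: [513.2, -23.0, 206.8]
eef_rot: [-3.141, 0.0, 0.13]
wrist_force: [0.3, 0.2, -0.2]
finger_gap: 84.3
finger_force: 0.0
```

```bash
python3 - <<'E'
from h import *
c=save("side","pics/s5.png");cv2.imwrite("pics/s5c.png",cv2.resize(c["pixels"][80:290,170:450,::-1],(800,600)))
E
```

```text
(no output)
```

View pics/s5c.png

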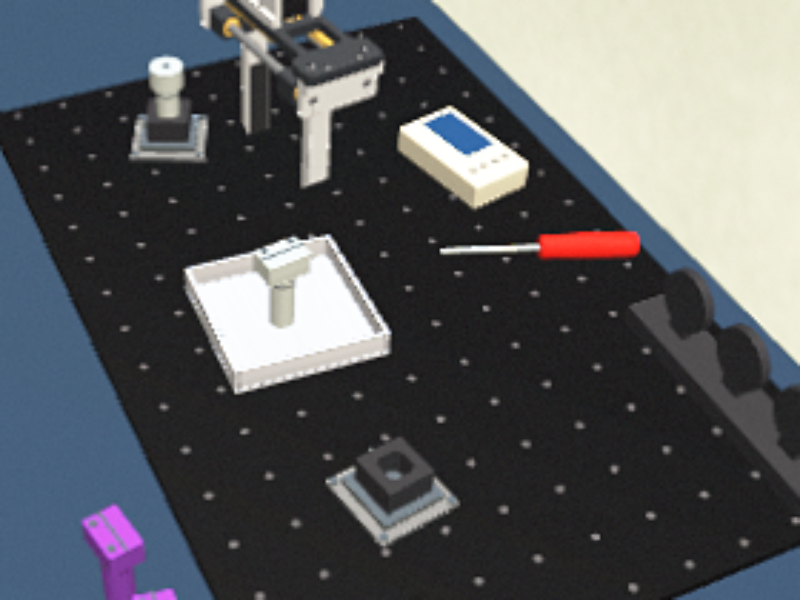

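The post stands upright in the tray, with its head at crop (283,258). The holder is on its plate, the round post is untouched and the gripper is clear.

```bash
python3 -c "
from cell import manip
print(manip.sign_off())"
```

```text
the job is handed in; nothing more can be done
None
```

I worked the seized post loose by twisting, stood it upright near the middle of the tray with its holder still on its plate and the round-headed post untouched, and handed the job in at about 21 s; no verdict came back.

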